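Rock the sorting gate and feed two marked balls to the green tray

TASK

The blue seesaw gate of the ball sorter is tipped towards the red tray. Press its raised orange pad down with a fingertip until the gate rocks over its pivot and stays tipped towards the green tray; only then push the two waiting steel balls along their shelf and off its end onto the gate, so that both roll down the other chute into the green tray. Do not pick anything up, leave the gate tipped to green, and do not disturb the ball already in the red tray or the jar, brass block and screwdriver standing around.

Things in the scene. Friction and masses are not known exactly. Their poses are not given: they have to be found in the camera images.
- sorter: fixed sorter, 600 mm long. Origin on the table under the gate's middle; x: along the feed shelf in the pushing direction, away from the robot; y: to the green tray. The blue trough (gate) is 190 mm long (y), 56 mm wide inside, its floor 120 mm up when level. Aluminium chutes 62 mm wide lead down from its ends (y = +-80 to +-190 mm) to the trays, green at +y, red at -y
- gate (a joint): tilt (rad) of the blue seesaw gate about a pivot along the sorter's x, 112 mm above its origin. +0.28: tipped to the red tray, green-side pad raised (the start); -0.28: tipped to the green tray. A brass weight on it (behind, top 205 mm up) makes it fall to the side it leans to and stay there; about 1 N on a pad rocks it over
- pad_green (a point): top centre of the orange pad on the gate's green side, raised at the start: 42 mm (x) by 40 mm (y), 5 mm thick, sticking out towards -x, at sorter x = -52, y = 75 mm when level. Top about 140 mm above the table at +0.28 rad, 120 level, 99 at -0.28; free above and below
- pad_red (a point): the same on the gate's red side, at y = -75 mm, low at the start
- shelf_edge (a point): bottom of the V groove at the gate end of the feed shelf, 128 mm above the table, sorter x = -34, y = 0. The shelf runs back to x = -124 mm, falling 3 mm, 41 mm wide, groove sides at 20 degrees (edges 7.5 mm above the groove); a low stop lip at its back end, top 130 mm up, 30 mm wide. Past this edge balls drop 8 mm onto the gate through a gap 52 mm wide in its front lip
- ball_front_center (a point): centre of the front waiting ball: steel, 30 mm diameter, about 110 g, a dark marked band round it, lying in the V groove with its centre 16 mm above the groove bottom; it rolls along the groove when pushed and rolls slowly back if left short of the edge
- ball_rear_center (a point): centre of the rear waiting ball, the same kind, touching the front one on its -x side and leaning on the stop lip (centre at sorter x = -109 mm, 141 mm above the table)
- ball_done_center (a point): centre of a ball of the same kind already lying in the red tray: leave it there
- green_tray (a point): middle of the green tray's floor, 16 mm above the table; inside 62 mm (x) by 100 mm (y), from sorter y = 190 to 290 mm, floor sloping gently outwards, walls 60 to 70 mm above the table
- red_tray (a point): middle of the red tray's floor, the mirror image at -y
- jar_center (a point): middle of an amber jar, 50 mm diameter, 70 mm tall, standing on the table: leave alone
- block_center (a point): middle of a brass setting block 30 x 30 x 55 mm tall, standing on the table: leave alone
- driver: screwdriver 160 mm long lying on the table behind the sorter along its own x: leave alone
Not all that is in view belongs to the job. Leave any turquoise look-alike of the part that bears ball_rear_center alone.

How it is judged:
By the outcome, as a careful person would: the job done as asked, in the order asked, and still so for the second after the job is handed in, with the robot touching nothing.
It also fails if it takes over 43 s, if anything falls off the work surface, if the arm or the gripper's body presses on something with over 40 N, if the wrist force passes 120 N, or if a joint passes its speed limit or range.

ROBOT

A 6-joint arm with a two-finger parallel gripper is mounted at the origin on the work surface. World frame = base frame: x ahead of the robot, y to its left, z up, the work surface at z = 0. Lengths are in m, angles in rad, forces in N, time in s.
With the tool pointing down it reaches from about 0.375 to 0.9 m from the base axis. Payload 3.1 kg.
Tool frame: the origin (TCP) lies at the very end of the fingers, on their centre line; the grasp point (between the pads) lies 19 mm behind it (manip.pinch_z is the distance from the TCP to the grasp point, in m); z points along the fingers, y is the line along which they close (so a half turn about z gives the same grasp; the last joint's range is limited). The gripper opens to 85 mm and grips with 20 to 120 N. Pads are 22 mm wide; open, the fingers measure 114 mm over their backs; the gripper's body (76 mm by 85 mm) begins 54 mm behind the grasp point. The pads swing forward as they close: fully open they stand 13 mm farther back than shut.
Start: joints at [-1.339, 0.527, 1.433, -0, 1.181, -0.178], TCP at [0.25, -0.573, 0.208] pointing down, gripper open.
Joint ranges: [-3.08, 3.08], [-0.75, 2.2], [0.22, 2.44], [-1.43, 4.57], [0, 2.65], [-2.85, 2.85]. Speed limits (rad/s): [2.79, 2.79, 3.14, 3.14, 3.14, 3.14].

INTERFACE

Orientations are given as a unit quaternion [x, y, z, w].
In Python, from station import manip gives the robot as it stands.
- The arm moves only by the tool servo_tool, never from a script. Its argument "commands" is one flat list of numbers, 7 for each row, row after row: the shift along the tool's x, y, z each as a share of 500 mm, from -1 to 1, then the turn, a rotation vector about the tool's x, y, z each as a share of 360 degrees, from -1 to 1, then the opening, from -1 (shut) to 1 (fully open). In form: [dx, dy, dz, rx, ry, rz, claw, dx, dy, dz, rx, ry, rz, claw, ...]. A call has 1 to 12 rows; each row shifts and turns the commanded pose from where the row before left it, along the tool's axes as they then stand; what a row does not reach is not made up. A row lasts 1/12 s, in which the tool goes at most 41.7 mm and 7.16 degrees, less where a joint would pass 70% of its speed; a pose out of reach is approached as far as the arm can. A call with a number of a shift or a turn outside -1 to 1 is refused whole. A call with a gripper value outside its range is refused whole. The fingers move at their own pace and stop on an object; "force" is the grip in N (left out, the last holds). Time passes only in rows, so rows that do not move let the fingers close. It gives the time, the measured TCP pose, the force, the opening and the grip force at its end, in the units of the state.
- manip.sense(): the state, without advancing time (a new reading comes with each control period).
- manip.snapshot(name): name is "scene" or "top"; returns a dict with "img" (420x560x3 uint8, red, green, blue), "mtx" (3x3 intrinsics, pixels), "world_to_cam" (4x4, takes a point from world to camera coordinates). Camera axes: x right, y up, looking along -z (the intrinsics and any distortion apply to the point x, -y, -z); pixel columns grow to the right and rows downward; lengths in m; the calibration is good to about 2 mm. A picture is of the moment at which its call begins. There is no depth.
- manip.sign_off(): hands the job in; it is judged then, once.
Trained networks look in a picture, given as the dict that the camera call returned (one of the last four; its "shot" number tells which), for a name from the list of things; names that differ only in an ending like _2 or _b are one class to them, and where a whole thing is asked for, a point or a joint stands for the part that bears it (a point fixed in the world has none). Each returns a list of dicts, best first, with "conf" (0 to 1); they miss things now and then, are a little off and sometimes report something else, mostly with a low value. They report only what shows in the picture. A call takes as long as a camera call. They do not tell look-alikes from the thing itself.
- manip.look_for(picture, query): "box" ([left, top, width, height] in pixels, round what is visible of it).
- manip.silhouettes(picture, query): "pixels" (420x560 bool, what is visible of it) and "box" ([left, top, width, height] in pixels, round what is visible of it).
The state is a dict: "t": time; "q": joint angles; "qd": joint speeds; "tau": joint torques, N m; "tcp_pos": TCP position; "tool_rot": TCP orientation; "force": force on the tool from outside, world axes, zero at the start; "ft_torque": the same for the moment, N m; "finger_gap": opening from 0.0 (shut) to 1.0 (fully open); "gripper_force": force on a finger pad.
Only numpy, scipy, OpenCV 4.12 (cv2) and the standard library are available. Lean on these libraries where they do the work, as an engineer would, in place of code of your own. Each camera call takes 0.05 s, during which the arm holds its last target. There are 200 camera calls.

## Working session

There is one attempt and no reset: what is moved stays moved. The work goes in short steps, Python scripts to look and compute and a tool call to move; the robot and the scene stay as the last step left them, time stands still between calls to the robot, and variables do not carry over. Pictures are saved under pics/ and viewed, at most 10 in all, crops included, and the job is handed in when it is done.

Besides the shell and the picture viewer there is one more tool, called after "Call:" as name(argument=value, ...), one argument or row to a line, values as JSON. servo_tool: Moves the arm, as the interface text tells. Its arguments: {"type":"object","properties":{"commands":{"type":"array"},"force":{"type":"number"}},"required":["commands"]}

```bash
mkdir -p pics; cat > h.py <<'E'
import numpy as np, cv2
from station import manip
def snap(n):
    s=manip.snapshot(n); return s
def proj(s,P):
    P=np.atleast_2d(P); W=s["world_to_cam"]; c=P@W[:3,:3].T+W[:3,3]
    c=c*[1,-1,-1]; u=c@s["mtx"].T; return u[:,:2]/u[:,2:]
def back(s,uv,z):
    W=s["world_to_cam"]; R=W[:3,:3]; o=-R.T@W[:3,3]
    d=np.linalg.inv(s["mtx"])@[uv[0],uv[1],1]; d=R.T@(d*[1,-1,-1])
    return o+d*(z-o[2])/d[2]
E
python3 - <<'E'
from h import *
ims=[]
for n in("scene","top"):
    s=snap(n); ims.append(s["img"]); 
    cv2.imwrite(f"pics/{n}.png",cv2.resize(s["img"][:,:,::-1],(784,588)))
    print(n,s.keys(), (-s["world_to_cam"][:3,:3].T@s["world_to_cam"][:3,3]).round(3), s["mtx"].round(1).tolist())
    for q,z in(("ball_front_center",.141),("ball_done_center",.035),("pad_green",.14),("pad_red",.099),("green_tray",.016),("jar_center",.035),("block_center",.027),("driver",.01),("gate",.12),("sorter",.1)):
        for r in manip.look_for(s,q)[:5]:
            b=r["box"]; c=[b[0]+b[2]/2,b[1]+b[3]/2]
            print(q,round(r["conf"],2),np.round(b,0),back(s,c,z).round(3))
print(manip.sense())
E
```

```text
scene dict_keys(['img', 'mtx', 'world_to_cam', 'shot']) [ 1.444 -0.212  0.706] [[500.0, 0.0, 280.0], [0.0, 500.0, 212.4], [0.0, 0.0, 1.0]]
ball_front_center 0.5 [202. 184.  17.  13.] [ 0.502 -0.124  0.141]
pad_green 0.89 [176. 181.  96.  64.] [ 0.595 -0.11   0.14 ]
pad_red 0.87 [177. 183.  92.  61.] [ 0.536 -0.106  0.099]
green_tray 0.74 [ 82. 182. 274. 134.] [ 0.552 -0.121  0.016]
jar_center 0.88 [293. 189.  18.  22.] [0.428 0.109 0.035]
jar_center 0.71 [173. 181.  96.  62.] [ 0.435 -0.098  0.035]
block_center 0.65 [106. 229.  25.  26.] [ 0.483 -0.339  0.027]
driver 0.8 [186. 285.  76.  22.] [ 0.699 -0.136  0.01 ]
gate 0.93 [178. 183.  94.  61.] [ 0.568 -0.106  0.12 ]
sorter 0.86 [ 81. 180. 278. 137.] [ 0.659 -0.131  0.1  ]
sorter 0.73 [173. 182.  98.  63.] [ 0.536 -0.108  0.1  ]
sorter 0.52 [294. 187.  18.  23.] [0.523 0.08  0.1  ]
top dict_keys(['img', 'mtx', 'world_to_cam', 'shot']) [0.375 0.022 1.048] [[478.5, 0.0, 281.4], [0.0, 478.5, 206.4], [0.0, 0.0, 1.0]]
ball_front_center 0.55 [229. 254.  23.  23.] [0.434 0.087 0.141]
ball_front_center 0.52 [346. 228.  16.  10.] [ 0.496 -0
[... 576 characters left out ...]
17.] [ 0.548 -0.1    0.1  ]
{'t': 1.1, 'q': array([-1.33848508e+00,  5.27478328e-01,  1.43266593e+00,  2.13837270e-05,
        1.18138903e+00, -1.78501994e-01]), 'qd': array([-0.00063387,  0.00106906,  0.00074459, -0.00074644, -0.00233506,
        0.00214149]), 'tau': array([-5.73048237e-04, -4.42330527e+01, -1.78422958e+01, -3.46664438e-04,
        8.68648822e-04,  9.23230132e-07]), 'tcp_pos': array([ 0.24962925, -0.57298633,  0.2075346 ]), 'tool_rot': array([9.78978956e-01, 2.03961276e-01, 1.06864579e-05, 2.94059595e-05]), 'force': array([ 0.2813702 , -0.06876838,  0.11702424]), 'ft_torque': array([0.010823  , 0.0250886 , 0.01685933]), 'gripper_force': 0.0, 'finger_gap': 0.998249677638734}
```

View pics/scene.png

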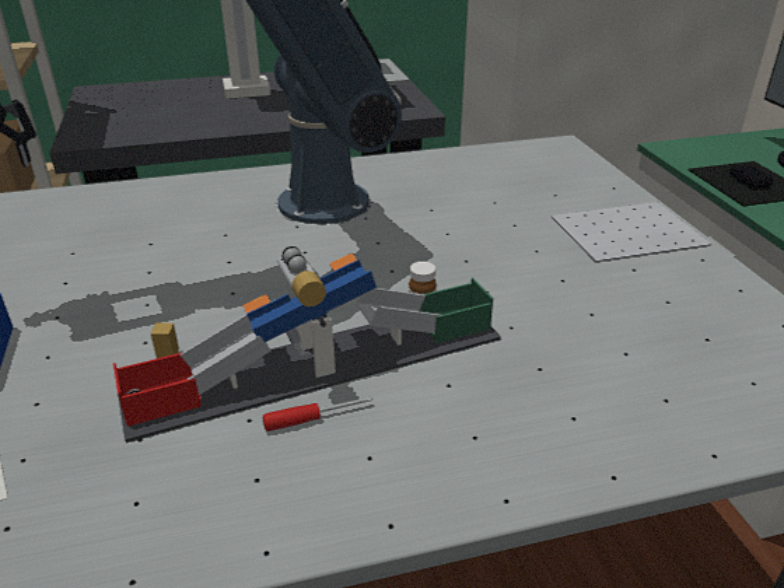

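View pics/top.png

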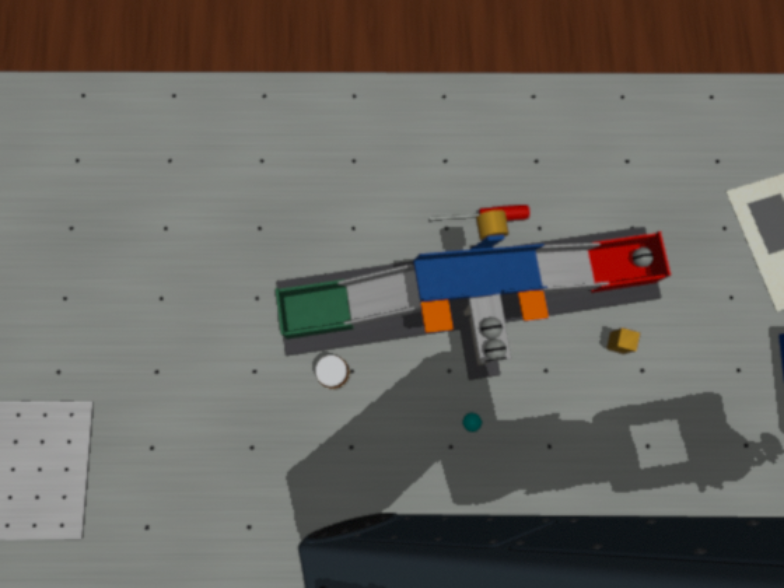

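The pictures show the sorter with its gate tipped to red. The pads are at about (436,315) and (533,305) in the enlarged top view.
Ball candidates in the top view:
- Two steel balls at (490,328) and (493,350) on the shelf.
- A turquoise ball at (472,422), lying apart on the table: the look-alike.
- A steel ball at (642,257) in the red tray, which is the done ball.

The two banded steel balls on the shelf fit the description. I'll fit the sorter pose and confirm in a crop.

```bash
cat > fit.py <<'E'
from h import *
from scipy.optimize import least_squares
s=snap("top"); im=s["img"]; hsv=cv2.cvtColor(im,cv2.COLOR_RGB2HSV)
def blobs(lo,hi,mn=60):
    m=cv2.inRange(hsv,np.array(lo),np.array(hi)); n,l,st,c=cv2.connectedComponentsWithStats(m)
    return [(c[i].round(1).tolist(),st[i].tolist()) for i in range(1,n) if st[i][4]>mn]
print("orange",o:=blobs((6,200,150),(16,255,255)))
print("green",blobs((60,80,30),(85,255,200)),"turq",blobs((86,100,30),(100,255,255),30))
g=cv2.cvtColor(im,cv2.COLOR_RGB2GRAY)
pads=sorted([b[0] for b in o if b[0][0]<400])
pts=np.array([[-.052,.0699,.1404],[-.052,-.0743,.099],[-.109,0,.141],[-.079,0,.142]])
obs=np.array([pads[0],pads[1],[352.3,250],[350,234]])
def W(p,P):
    c,t=np.cos(p[2]),np.sin(p[2]); P=np.atleast_2d(P)
    return np.c_[p[0]+c*P[:,0]-t*P[:,1],p[1]+t*P[:,0]+c*P[:,1],P[:,2]]
r=least_squares(lambda p:(proj(s,W(p,pts))-obs).ravel(),[.57,-.11,.1])
print(r.x.round(4),r.fun.round(1)); np.save("pose.npy",r.x)
ck=np.array([[0,.24,.016],[0,-.24,.016],[-.031,.29,.065],[.031,.29,.065],[-.031,-.29,.065],[.031,-.29,.065],[-.034,0,.128]])
pr=proj(s,W(r.x,np.r_[pts,ck])); print(W(r.x,np.r_[pts,ck]).round(4).tolist())
big=cv2.resize(im[140:320,190:490,::-1],None,fx=2.6,fy=2.6,interpolation=cv2.INTER_CUBIC)
for q in pr: cv2.circle(big,tuple(int(v) for v in (q-[190,140]+.5)*2.6),2,(255,0,255),-1)
cv2.imwrite("pics/fit.png",big)
E
python3 fit.py
```

```text
orange [([380.7, 217.5], [371, 208, 20, 21, 339]), ([311.7, 225.4], [301, 215, 22, 22, 399])]
green [([223.0, 220.5], [197, 200, 55, 42, 1743])] turq [([336.8, 301.1], [330, 295, 14, 14, 147])]
[ 0.5718 -0.11    0.1474] [-0.2  0.2 -0.2  0.5  0.4 -0.6 -0.  -0.1]
[[0.5101, -0.0485, 0.1404], [0.5313, -0.1911, 0.099], [0.464, -0.126, 0.141], [0.4937, -0.1216, 0.142], [0.5366, 0.1274, 0.016], [0.6071, -0.3474, 0.016], [0.4985, 0.1723, 0.065], [0.5599, 0.1814, 0.065], [0.5838, -0.4014, 0.065], [0.6451, -0.3923, 0.065], [0.5382, -0.115, 0.128]]
```

View pics/fit.png

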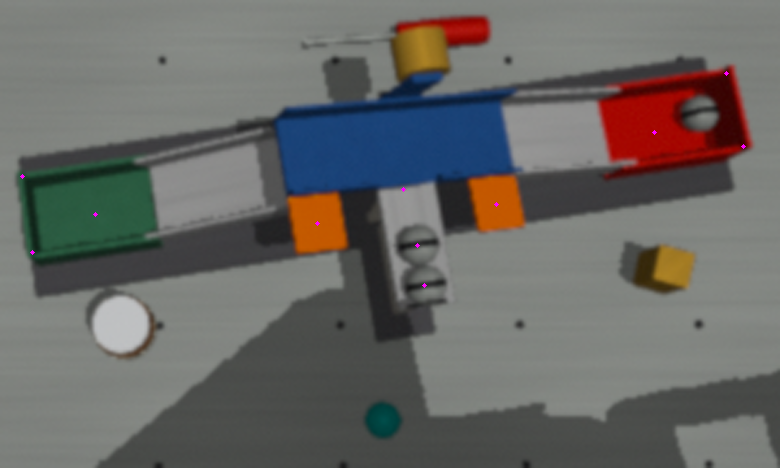

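The fit agrees with everything visible: residuals under 0.6 px, and the tray corners, shelf edge and both steel banded balls coincide. The turquoise ball at (382,420) in the crop stays untouched. Next I turn the tool to the sorter axes, shut the fingers and go above the green pad.

Call:
servo_tool(
  commands=[0, 0, -0.008, 0, 0, 0.014, -1, 0, 0, -0.008, 0, 0, 0.014, -1, 0, 0, -0.008, 0, 0, 0.014, -1, 0.041, -0.06, 0, 0, 0, 0, -1, 0.041, -0.06, 0, 0, 0, 0, -1, 0.041, -0.06, 0, 0, 0, 0, -1, 0.041, -0.06, 0, 0, 0, 0, -1, 0.041, -0.06, 0, 0, 0, 0, -1, 0.041, -0.06, 0, 0, 0, 0, -1, 0.041, -0.06, 0, 0, 0, 0, -1, 0.041, -0.06, 0, 0, 0, 0, -1, 0.041, -0.06, 0, 0, 0, 0, -1],
)

```text
t: 2.15
tcp_pos: [0.3931, -0.2774, 0.2198]
tool_rot: [0.997, 0.073, 0.0, 0.0]
force: [0.5, -0.5, 0.0]
finger_gap: -0.003
gripper_force: 0.0
```

Call:
servo_tool(
  commands=[0.041, -0.06, 0, 0, 0, 0, -1, 0.041, -0.06, 0, 0, 0, 0, -1, 0.041, -0.06, 0, 0, 0, 0, -1, 0.041, -0.06, 0, 0, 0, 0, -1, 0.041, -0.06, 0, 0, 0, 0, -1, 0, 0, 0, 0, 0, 0, -1, 0, 0, 0, 0, 0, 0, -1],
)

```text
t: 2.73
tcp_pos: [0.4725, -0.1139, 0.2197]
tool_rot: [0.997, 0.076, 0.0, 0.0]
force: [-0.6, 0.3, -0.0]
finger_gap: -0.001
gripper_force: 0.0
```

```bash
cat > where.py <<'E'
from h import *
from scipy.spatial.transform import Rotation as R
p=np.load("pose.npy"); st=manip.sense(); d=st["tcp_pos"][:2]-p[:2]; c,t=np.cos(p[2]),np.sin(p[2])
M=R.from_quat(st["tool_rot"]).as_matrix()
print("t",st["t"],"sorter mm",((c*d[0]+t*d[1])*1e3).round(1),((-t*d[0]+c*d[1])*1e3).round(1),"z",(st["tcp_pos"][2]*1e3).round(1),"xdir",np.arctan2(M[1,0],M[0,0]).round(3),"zax",M[:,2].round(3),st["force"].round(1),st["finger_gap"])
E
python3 where.py
```

```text
t 2.7333 sorter mm -98.8 10.7 z 219.7 xdir 0.151 zax [ 0. -0. -1.] [-0.6  0.3 -0. ] -0.0007504698777332236
```

Call:
servo_tool(
  commands=[0.029, -0.039, 0, 0, 0, 0, -1, 0.029, -0.039, 0, 0, 0, 0, -1, 0.028, -0.04, 0, 0, 0, 0, -1, 0, 0, 0, 0, 0, 0, -1, 0, 0, 0.06, 0, 0, 0, -1, 0, 0, 0.06, 0, 0, 0, -1, 0, 0, 0, 0, 0, 0, -1],
)

```text
t: 3.32
tcp_pos: [0.5018, -0.0513, 0.1553]
tool_rot: [0.997, 0.073, -0.005, -0.002]
force: [-1.5, -0.5, 0.2]
finger_gap: -0.001
gripper_force: 0.0
```

```bash
python3 where.py; python3 - <<'E'
from h import *
a=[snap(n)["img"][r0:r0+180,c0:c0+230,::-1] for n,r0,c0 in(("scene",130,140),("top",130,230))]
cv2.imwrite("pics/a.png",cv2.resize(np.hstack(a),(782,306),interpolation=cv2.INTER_CUBIC))
E
```

```text
t 3.3167 sorter mm -60.6 68.3 z 155.3 xdir 0.145 zax [-0.01   0.003 -1.   ] [-1.5 -0.5  0.2] -0.0005617251437600581
```

View pics/a.png

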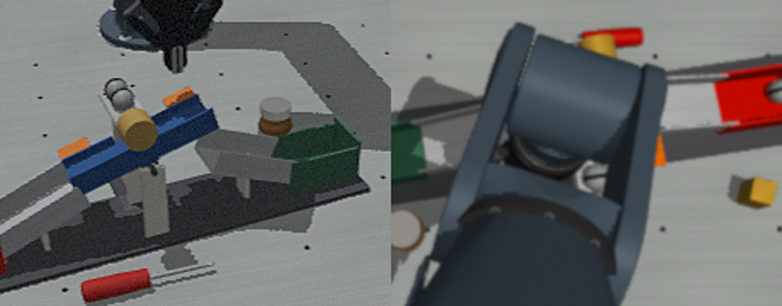

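The scene crop shows the shut fingertips at (178,70), right above the raised green-side pad at (180,96), clear of everything else. I press slowly.

Call:
servo_tool(
  commands=[0.004, 0, 0.012, 0, 0, 0, -1, 0, 0, 0.012, 0, 0, 0, -1, 0, 0, 0.01, 0, 0, 0, -1, 0, 0, 0.01, 0, 0, 0, -1, 0, 0, 0.01, 0, 0, 0, -1, 0, 0, 0.01, 0, 0, 0, -1, 0, 0, 0.01, 0, 0, 0, -1, 0, 0, 0.01, 0, 0, 0, -1, 0, 0, 0.01, 0, 0, 0, -1, 0, 0, 0, 0, 0, 0, -1, 0, 0, 0, 0, 0, 0, -1],
)

```text
t: 4.33
tcp_pos: [0.5076, -0.0505, 0.1121]
tool_rot: [0.997, 0.074, -0.001, -0.0]
force: [-0.3, -0.3, 0.5]
finger_gap: 0.001
gripper_force: 0.2
```

```bash
python3 where.py
```

```text
t 4.3333 sorter mm -54.8 68.3 z 112.1 xdir 0.147 zax [-0.001  0.    -1.   ] [-0.3 -0.3  0.5] 0.0013082223591963156
```

Call:
servo_tool(
  commands=[0, 0, 0.008, 0, 0, 0, -1, 0, 0, 0, 0, 0, 0, -1, 0, 0, -0.06, 0, 0, 0, -1, 0, 0, -0.07, 0, 0, 0, -1, 0, 0, -0.07, 0, 0, 0, -1, -0.06, 0, 0, 0, 0, 0, -1, -0.06, 0, 0, 0, 0, 0, -1, -0.06, 0.02, 0, 0, 0, 0, -1, -0.016, 0.06, 0, 0, 0, 0, -1, 0, 0.056, 0, 0, 0, 0, -1, 0, 0, 0, 0, 0, 0, -1, 0, 0, 0, 0, 0, 0, -1],
)

```text
t: 5.33
tcp_pos: [0.4213, -0.1335, 0.2088]
tool_rot: [0.997, 0.072, 0.001, 0.0]
force: [-0.8, 0.4, -0.2]
finger_gap: 0.001
gripper_force: 0.0
```

```bash
python3 where.py; python3 - <<'E'
from h import *
a=[snap(n)["img"][r0:r0+180,c0:c0+230,::-1] for n,r0,c0 in(("scene",130,140),("top",130,230))]
cv2.imwrite("pics/b.png",cv2.resize(np.hstack(a),(782,306),interpolation=cv2.INTER_CUBIC))
s=snap("top"); print(back(s,(336.8,301.1),.015))
E
```

```text
t 5.3333 sorter mm -152.3 -1.2 z 208.8 xdir 0.144 zax [ 0.001 -0.001 -1.   ] [-0.8  0.4 -0.2] 0.0006748546076021782
[ 0.36689808 -0.10921056  0.015     ]
```

View pics/b.png

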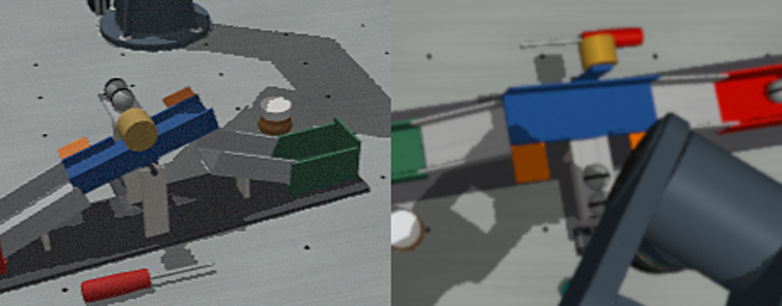

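The gate is unchanged, still tipped to red: the pad on the green side is up at (180,97) in the scene crop. I go back, press again and look while pressed.

Call:
servo_tool(
  commands=[0, -0.06, 0, 0, 0, 0, -1, 0.03, -0.06, 0, 0, 0, 0, -1, 0.06, -0.02, 0, 0, 0, 0, -1, 0.06, 0, 0, 0, 0, 0, -1, 0.04, 0, 0.04, 0, 0, 0, -1, 0, 0, 0.06, 0, 0, 0, -1, 0, 0, 0.02, 0, 0, 0, -1, 0, 0, 0, 0, 0, 0, -1, 0, 0, 0.01, 0, 0, 0, -1, 0, 0, 0.01, 0, 0, 0, -1, 0, 0, 0.01, 0, 0, 0, -1, 0, 0, 0, 0, 0, 0, -1],
)

```text
t: 6.48
tcp_pos: [0.5044, -0.0489, 0.1334]
tool_rot: [0.997, 0.073, -0.0, -0.0]
force: [-0.9, 0.7, 1.4]
finger_gap: -0.002
gripper_force: 0.0
```

```bash
python3 where.py; python3 - <<'E'
from h import *
s=snap("scene"); a=s["img"][140:260,170:330,::-1]
cv2.imwrite("pics/c.png",cv2.resize(a,(720,540),interpolation=cv2.INTER_CUBIC))
st=manip.sense(); print((proj(s,st["tcp_pos"])-[170,140])*4.5, (proj(s,[0.5101,-0.0485,0.1404])-[170,140])*4.5)
E
```

```text
t 6.4833 sorter mm -57.7 70.3 z 133.4 xdir 0.147 zax [-0.  0. -1.] [-0.9  0.7  1.4] -0.0019164226348932316
[[336.6406919 221.9823982]] [[339.32711904 215.6825928 ]]
```

View pics/c.png

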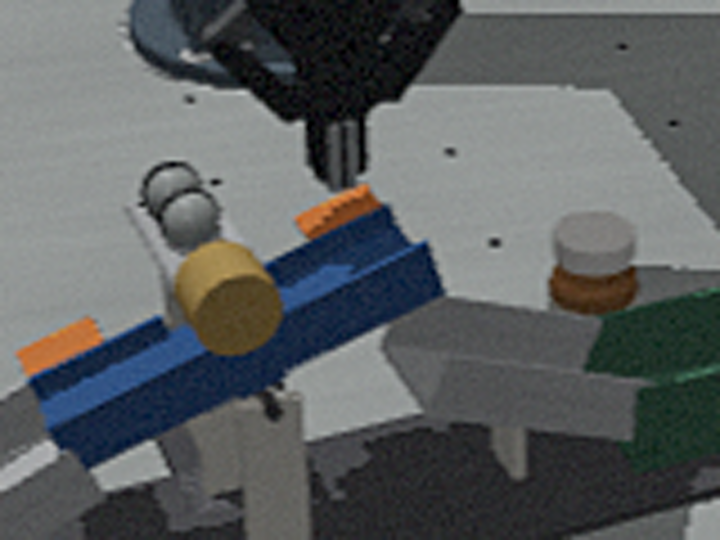

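The tip shows at (345,190), about 7 image px above where the TCP projects (337,222), and the pad has not moved. So the shut fingers seem to end some 15 mm short of the TCP, or stand behind the pad. I go down further in small steps and look.

Call:
servo_tool(
  commands=[0, 0, 0.01, 0, 0, 0, -1, 0, 0, 0.01, 0, 0, 0, -1, 0, 0, 0.01, 0, 0, 0, -1, 0, 0, 0.01, 0, 0, 0, -1, 0, 0, 0.01, 0, 0, 0, -1, 0, 0, 0, 0, 0, 0, -1],
)

```text
t: 7.03
tcp_pos: [0.5039, -0.0488, 0.1074]
tool_rot: [0.997, 0.073, -0.001, -0.0]
force: [-0.0, 0.1, 0.3]
finger_gap: 0.005
gripper_force: 0.0
```

```bash
python3 where.py; python3 - <<'E'
from h import *
s=snap("scene"); a=s["img"][140:260,170:330,::-1]
cv2.imwrite("pics/d.png",cv2.resize(a,(720,540),interpolation=cv2.INTER_CUBIC))
st=manip.sense(); print((proj(s,st["tcp_pos"])-[170,140])*4.5)
E
```

```text
t 7.0333 sorter mm -58.2 70.5 z 107.4 xdir 0.147 zax [-0.002  0.001 -1.   ] [-0.   0.1  0.3] 0.004798112944705656
[[338.80188428 265.9828426 ]]
```

View pics/d.png

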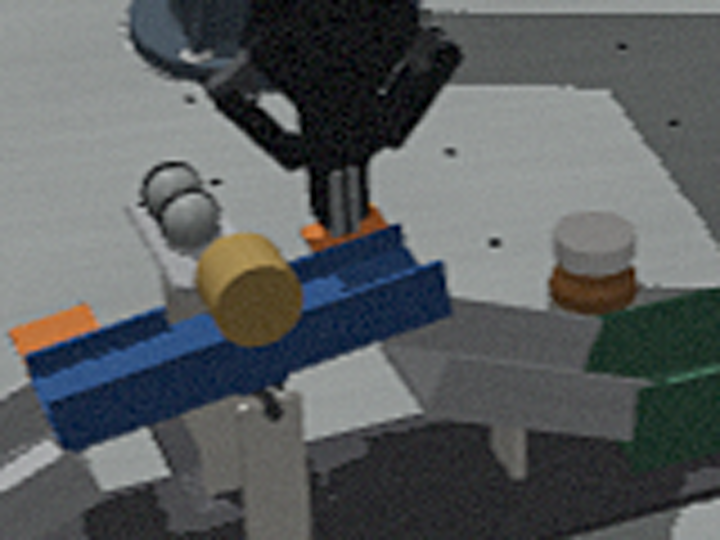

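The fingers are on the pad at (345,235) and the gate is partly rocked; the real tip is about 20 mm above the reported TCP. I carry on down another 20 mm or so.

Call:
servo_tool(
  commands=[0, 0, 0.01, 0, 0, 0, -1, 0, 0, 0.01, 0, 0, 0, -1, 0, 0, 0.01, 0, 0, 0, -1, 0, 0, 0.01, 0, 0, 0, -1, 0, 0, 0, 0, 0, 0, -1, 0, 0, 0, 0, 0, 0, -1, 0, 0, 0, 0, 0, 0, -1],
)

```text
t: 7.67
tcp_pos: [0.5047, -0.049, 0.0884]
tool_rot: [0.997, 0.073, -0.0, 0.0]
force: [-0.3, 0.6, -0.1]
finger_gap: -0.001
gripper_force: 0.0
```

```bash
python3 where.py; python3 - <<'E'
from h import *
s=snap("scene"); a=s["img"][140:260,170:330,::-1]
cv2.imwrite("pics/e.png",cv2.resize(a,(720,540),interpolation=cv2.INTER_CUBIC))
E
```

```text
t 7.6667 sorter mm -57.4 70.1 z 88.4 xdir 0.147 zax [-0. -0. -1.] [-0.3  0.6 -0.1] -0.0011246154774173169
```

View pics/e.png

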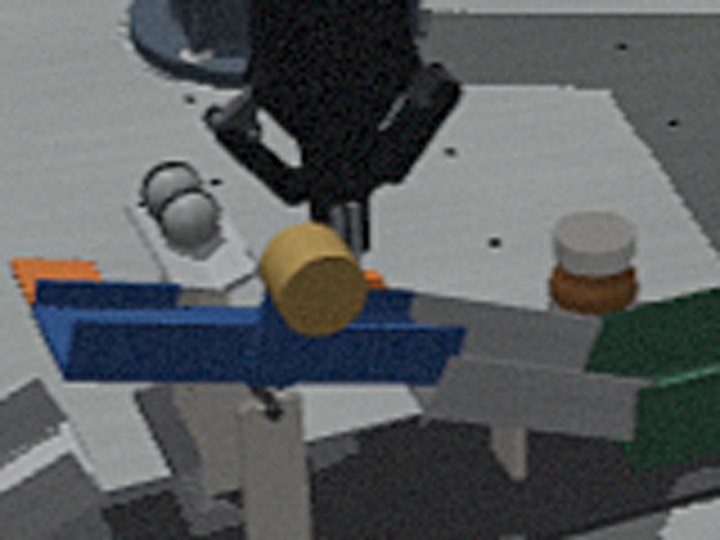

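The gate has rocked over: it reads level in the image, while the base slopes about 17° up to the right, and the red-side pad at (55,270) is raised. I retract and go behind the balls.

Call:
servo_tool(
  commands=[0, 0, -0.06, 0, 0, 0, -1, 0, 0, -0.08, 0, 0, 0, -1, 0, 0, -0.08, 0, 0, 0, -1, 0, 0, -0.02, 0, 0, 0, -1, -0.06, 0, 0, 0, 0, 0, -1, -0.06, 0, 0, 0, 0, 0, -1, -0.06, 0.03, 0, 0, 0, 0, -1, -0.016, 0.06, 0, 0, 0, 0, -1, 0, 0.05, 0, 0, 0, 0, -1, 0, 0, 0, 0, 0, 0, -1, 0, 0, 0, 0, 0, 0, -1],
)

```text
t: 8.63
tcp_pos: [0.4182, -0.1337, 0.2089]
tool_rot: [0.997, 0.072, 0.001, 0.0]
force: [0.3, 0.3, 0.8]
finger_gap: -0.002
gripper_force: 0.0
```

```bash
python3 where.py; python3 - <<'E'
from h import *
for n in("top","scene"):
    s=snap(n); hsv=cv2.cvtColor(s["img"],cv2.COLOR_RGB2HSV)
    m=cv2.inRange(hsv,np.array((6,200,150)),np.array((16,255,255))); k,l,st,c=cv2.connectedComponentsWithStats(m)
    print(n,[(c[i].round(1),st[i][4]) for i in range(1,k) if st[i][4]>25])
    P=np.load("pose.npy"); co,si=np.cos(P[2]),np.sin(P[2])
    for th in(.28,-.28):
        for y in(.075,-.075):
            Y=y*np.cos(th)-.008*np.sin(th); Z=.112+.008*np.cos(th)+y*np.sin(th)
            print(th,y,proj(s,[P[0]-co*.052-si*Y,P[1]-si*.052+co*Y,Z]).round(1))
E
```

```text
t 8.6333 sorter mm -155.4 -0.9 z 208.9 xdir 0.144 zax [ 0.001 -0.    -1.   ] [0.3 0.3 0.8] -0.0015789039618177743
top [(array([376.9, 209.2]), np.int32(94))]
0.28 0.075 [[311.5 225.6]]
0.28 -0.075 [[380.5 218. ]]
-0.28 0.075 [[307.8 229. ]]
-0.28 -0.075 [[382.9 214.9]]
scene []
0.28 0.075 [[245.4 187.9]]
0.28 -0.075 [[183.1 218.1]]
-0.28 0.075 [[248.  203.4]]
-0.28 -0.075 [[183.  201.4]]
```

Call:
servo_tool(
  commands=[0, 0, 0.06, 0, 0, 0, -1, 0, 0, 0.06, 0, 0, 0, -1, 0, 0, 0.05, 0, 0, 0, -1, 0, 0, 0.01, 0, 0, 0, -1, 0, 0, 0, 0, 0, 0, -1, 0, 0, 0, 0, 0, 0, -1],
)

```text
t: 9.23
tcp_pos: [0.4183, -0.1321, 0.1189]
tool_rot: [0.997, 0.074, 0.0, -0.0]
force: [0.5, 0.2, 0.6]
finger_gap: 0.001
gripper_force: 0.0
```

```bash
python3 where.py; python3 - <<'E'
from h import *
s=snap("scene"); a=s["img"][140:260,170:330,::-1]
cv2.imwrite("pics/f.png",cv2.resize(a,(720,540),interpolation=cv2.INTER_CUBIC))
P=np.load("pose.npy"); co,si=np.cos(P[2]),np.sin(P[2])
for x,z in((-.155,.118),(-.155,.138),(-.144,.138),(-.109,.141),(-.079,.142)): print(x,z,((proj(s,[P[0]+co*x,P[1]+si*x,z])-[170,140])*4.5).round(0))
E
```

```text
t 9.2333 sorter mm -155.1 0.6 z 118.9 xdir 0.148 zax [ 0.  0. -1.] [0.5 0.2 0.6] 0.0005062583438778113
-0.155 0.118 [[147. 186.]]
-0.155 0.138 [[144. 153.]]
-0.144 0.138 [[150. 162.]]
-0.109 0.141 [[168. 189.]]
-0.079 0.142 [[185. 216.]]
```

View pics/f.png

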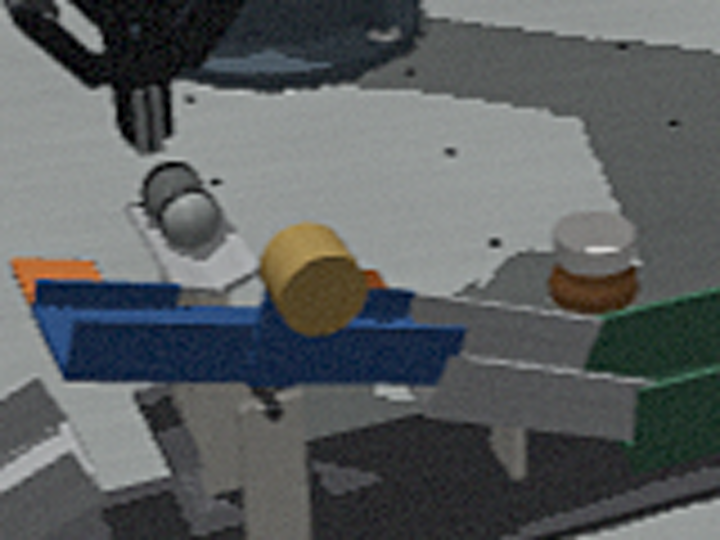

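The gate stays tipped to green with the arm away. The tip is at (150,153), in line with the balls at (172,190) and (190,220). I lower 5 mm and push at about 50 mm/s.

Call:
servo_tool(
  commands=[0, 0, 0.01, 0, 0, 0, -1, 0.01, 0.001, 0, 0, 0, 0, -1, 0.01, 0, 0, 0, 0, 0, -1, 0.008, 0, 0, 0, 0, 0, -1, 0.008, 0, 0, 0, 0, 0, -1, 0.008, 0, 0, 0, 0, 0, -1, 0.008, 0, 0, 0, 0, 0, -1, 0.008, 0, 0, 0, 0, 0, -1, 0.008, 0, 0, 0, 0, 0, -1, 0.008, 0, 0, 0, 0, 0, -1],
)

```text
t: 10.12
tcp_pos: [0.4556, -0.1273, 0.1134]
tool_rot: [0.997, 0.073, -0.0, -0.0]
force: [-2.7, -0.5, 0.6]
finger_gap: -0.002
gripper_force: 1.3
```

```bash
python3 where.py
```

```text
t 10.1167 sorter mm -117.5 -0.1 z 113.4 xdir 0.147 zax [-0.001  0.    -1.   ] [-2.7 -0.5  0.6] -0.0017101573036600536
```

Contact feels like light pushing along -x, as expected. I go on to x ≈ -55.

Call:
servo_tool(
  commands=[0.008, 0, 0, 0, 0, 0, -1, 0.008, 0, 0, 0, 0, 0, -1, 0.008, 0, 0, 0, 0, 0, -1, 0.008, 0, 0, 0, 0, 0, -1, 0.008, 0, 0, 0, 0, 0, -1, 0.008, 0, 0, 0, 0, 0, -1, 0.008, 0, 0, 0, 0, 0, -1, 0.008, 0, 0, 0, 0, 0, -1, 0.008, 0, 0, 0, 0, 0, -1, 0.008, 0, 0, 0, 0, 0, -1, 0.008, 0, 0, 0, 0, 0, -1, 0.008, 0, 0, 0, 0, 0, -1],
)

```text
t: 11.12
tcp_pos: [0.5036, -0.1204, 0.1136]
tool_rot: [0.997, 0.073, 0.0, 0.0]
force: [-2.1, 0.1, 1.5]
finger_gap: -0.0
gripper_force: 0.8
```

Call:
servo_tool(
  commands=[0.008, 0, 0, 0, 0, 0, -1, 0.008, 0, 0, 0, 0, 0, -1, 0.008, 0, 0, 0, 0, 0, -1, 0, 0, 0, 0, 0, 0, -1, 0, 0, 0, 0, 0, 0, -1, 0, 0, 0, 0, 0, 0, -1],
)

```text
t: 11.62
tcp_pos: [0.5151, -0.1187, 0.1134]
tool_rot: [0.997, 0.073, 0.0, -0.0]
force: [-0.2, 0.0, -0.0]
finger_gap: 0.001
gripper_force: 0.0
```

```bash
python3 where.py; python3 - <<'E'
from h import *
s=snap("scene")
for r in manip.look_for(s,"ball_front_center"): print(r)
for p in((.24),( -.24)):
    P=np.load("pose.npy"); print(proj(s,[P[0]-np.sin(P[2])*p,P[1]+np.cos(P[2])*p,.03]))
E
```

```text
t 11.6167 sorter mm -57.4 -0.3 z 113.4 xdir 0.147 zax [ 0.  0. -1.] [-0.2  0.  -0. ] 0.0014051208873895283
{'box': [103.8, 230.1, 25.3, 25.6], 'conf': 0.5}
{'box': [80.7, 184.1, 276.8, 134.3], 'conf': 0.26}
[[322.92158828 223.97510381]]
[[113.17589491 277.25791117]]
```

Call:
servo_tool(
  commands=[0, 0, 0, 0, 0, 0, -1, -0.02, 0, 0, 0, 0, 0, -1, 0, 0, -0.05, 0, 0, 0, -1, 0, 0, -0.08, 0, 0, 0, -1, 0, 0, -0.08, 0, 0, 0, -1, -0.05, 0.05, 0, 0, 0, 0, -1, -0.05, 0.06, 0, 0, 0, 0, -1, -0.05, 0.06, 0, 0, 0, 0, -1, -0.05, 0.06, 0, 0, 0, 0, -1, -0.04, 0.06, 0, 0, 0, 0, -1, -0.03, 0.06, 0, 0, 0, 0, -1, 0, 0.06, 0, 0, 0, 0, -1],
)

```text
t: 12.72
tcp_pos: [0.3977, -0.3433, 0.2183]
tool_rot: [0.997, 0.072, -0.001, -0.001]
force: [1.0, 0.2, 0.5]
finger_gap: -0.001
gripper_force: 0.0
```

Call:
servo_tool(
  commands=[0, 0.06, 0, 0, 0, 0, -1, 0, 0.06, 0, 0, 0, 0, -1, 0, 0.06, 0, 0, 0, 0, -1, 0, 0, 0, 0, 0, 0, -1, 0, 0, 0, 0, 0, 0, -1],
)

```text
t: 13.13
tcp_pos: [0.4137, -0.4327, 0.2179]
tool_rot: [0.997, 0.072, -0.0, -0.0]
force: [0.5, 0.8, -0.4]
finger_gap: -0.004
gripper_force: 0.0
```

```bash
python3 where.py; python3 - <<'E'
from h import *
a=[cv2.resize(snap(n)["img"][r0:r1,c0:c1,::-1],(784,296),interpolation=cv2.INTER_CUBIC) for n,r0,r1,c0,c1 in(("scene",170,320,70,370),("top",135,285,185,485))]
cv2.imwrite("pics/g.png",np.vstack(a))
E
```

```text
t 13.1333 sorter mm -203.8 -296.0 z 217.9 xdir 0.145 zax [-0.001  0.001 -1.   ] [ 0.5  0.8 -0.4] -0.004090193868454813
```

View pics/g.png

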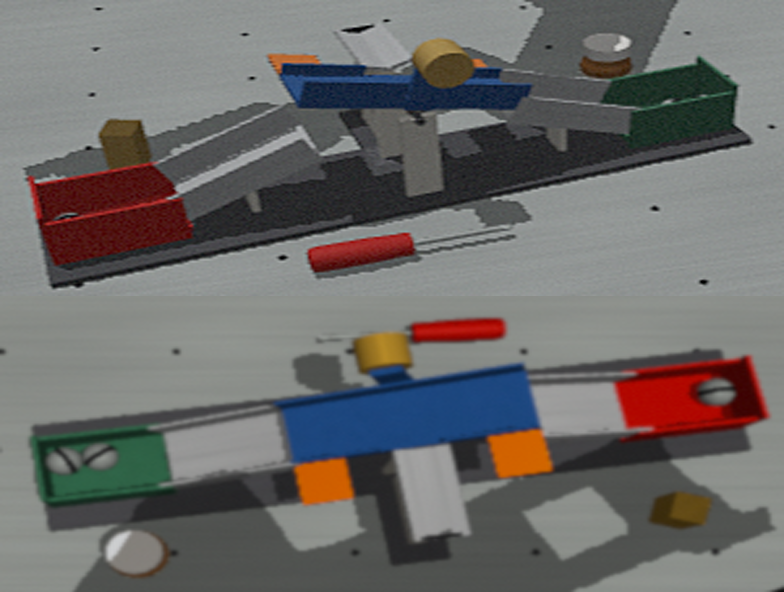

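Both balls lie in the green tray at (62,458) and (98,456), the gate is tipped to green, and the red-tray ball, jar, block and screwdriver are in place.

```bash
python3 -c "
from station import manip
print(manip.sign_off())"
```

```text
the job is handed in; nothing more can be done
None
```

The job is handed in: the gate is tipped to green and stayed there, both balls are in the green tray, and the other objects look undisturbed; my first press was too shallow, so the pad needed a second one.

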